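# Fetch the bearing block from behind the bottles and put it away in its case

## Task

Take the spare bearing block from behind the two bottles in the wooden caddy and put it away: first stand both bottles upright on the black mat, then open the grey case, stand the block upright in the middle of its pad and shut the lid fully. Put each bottle back upright on the seat in the caddy that it came from. Never let a bottle tip over, and leave the tape measure and the small jar alone.

Things in the scene. Friction and masses are not known exactly. Their poses are not given: they have to be found in the camera images.
- oil_can_center (a point): Oil can: dark green round bottle with a red conical spout, 52 mm in diameter, 120 mm tall, about 0.1 kg, loose. It stands upright on one of the caddy's two front seats (either one). The point is its centre, 60 mm above its foot; z up along its axis. Its straight wall reaches from its foot to 74 mm, then it narrows to the spout: grip it high on the wall, so that the spout clears the palm.
- chalk_bottle_center (a point): Marking chalk bottle: blue round bottle with a thin blue spout, 46 mm in diameter, 135 mm tall, loose. It stands upright on the caddy's other front seat. The point is its centre, 67.5 mm above its foot; z up along its axis. Its straight wall reaches from its foot to 84 mm, then it narrows to the spout: grip it high on the wall.
- block_center (a point): Pillow-block bearing: a dark grey block 30 mm thick (its x) by 50 mm wide (its y), with a lighter 24 mm cylinder lying across its top along its x (32 mm long); 52 mm tall in all, 0.3 kg, loose. It stands at the back of the caddy, behind the bottles, thin way along the caddy's y (its x axis within about 0.1 rad of the caddy's y). The point is its centre, 26 mm above its underside; grasp it across its 30 mm thickness.
- caddy: Dark wooden tray, fixed, 160 (x) by 190 mm (y). Origin: centre of its underside; +x points to its 62 mm high back board (inner face at x = 68 mm); front open. Floor 12 mm high, sides 34 mm. Two round black seats, 62 mm across, tops 14 mm above the bench, at x = -32, y = +38 and -38 mm: a bottle stands within 3 mm of each one's centre. The block stands on the floor near x = 23, y = 0.
- mat: Black rubber mat, fixed flat on the bench, 120 mm (x) by 180 mm (y), 4 mm thick: the place to stand both bottles meanwhile. Origin at the centre of its underside, z up.
- case: Grey square case, fixed, 130 x 130 mm, walls 70 mm high and 4 mm thick, with a hinged lid. Origin at the centre of its underside; its inside is 122 x 122 mm. Its inner floor is 4 mm high, with an 80 x 60 mm (x, y) black pad in the middle, whose top is 6 mm above the bench. The lid's hinge line runs along the case's y at x = +65 mm, z = 70 mm; the lid is 130 mm long, 6 mm thick and opens up and over toward +x.
- handle (a point): Centre of the lid's handle: a steel bar, 12 mm in diameter and 40 mm long along the case's y, on two posts, its axis 25 mm above the lid's top face. With the lid shut it lies 112 mm from the hinge line toward -x and 31 mm above it. It can be pinched on its two ends from above, and then turns between the fingers while the lid swings.
- lid (a joint): Opening of the case's lid in rad: 0 shut, 1.57 upright, at most 1.9. The stiff hinge holds it wherever it is left (about 2 N at the handle moves it). It starts shut or up to 0.2 ajar.
- tape_measure: Bystander: green tape measure 32 x 79 x 67 mm standing on the bench beyond the work; origin at the centre of its underside. Do not disturb.
- salve_jar: Bystander: small brown jar with a white lid, 47 mm in diameter, 44 mm tall, beyond the work; origin at the centre of its underside. Do not disturb.
Mind the look-alikes: they are no part of the job. Leave any purple look-alike of the part that bears block_center alone.

How it is judged:
On the way, in this order (a step that is already met when the one before it is completed fails the run):
1. both bottles stand upright and released on the black mat, the block still in its place (x of oil_can_center in the frame of mat between -0.06 and 0.06 m and y of oil_can_center in the frame of mat between -0.09 and 0.09 m and z of oil_can_center in the frame of mat below 0.07 m and angle between each of oil_can_center, chalk_bottle_center's own z axis and vertical below 0.1 rad and x of chalk_bottle_center in the frame of mat between -0.06 and 0.06 m and y of chalk_bottle_center in the frame of mat between -0.09 and 0.09 m and z of chalk_bottle_center in the frame of mat below 0.0775 m and distance of block_center from where it was at the start of the episode below 0.02 m and contact force between the fingers and oil_can below 0.2 N and contact force between the fingers and chalk_bottle below 0.2 N and contact force between the fingers and bearing_block below 0.2 N), for 0.2 s.
2. the bearing block stands upright and released on the pad in the open case (horizontal distance between block_center and case below 0.018 m and z of block_center in the frame of case below 0.038 m and angle between block_center's own z axis and vertical below 0.1 rad and contact force between the fingers and oil_can below 0.2 N and contact force between the fingers and chalk_bottle below 0.2 N and contact force between the fingers and bearing_block below 0.2 N), for 0.2 s.
3. the lid is shut over the block (horizontal distance between block_center and case below 0.018 m and z of block_center in the frame of case below 0.038 m and angle between block_center's own z axis and vertical below 0.1 rad and value of joint lid below 0.06 rad), for 0.2 s.
At the end, for the whole second after the job is handed in: The bearing block stands upright in the case, its centre within 18 mm of the middle of the pad; the lid is shut (below 0.06 rad); each bottle stands upright (within 0.1 rad), its centre within 15 mm of where it was at the start; all are released and at rest (all of step 3 and distance of each of oil_can_center, chalk_bottle_center from where it was at the start of the episode below 0.015 m and angle between each of oil_can_center, chalk_bottle_center's own z axis and vertical below 0.1 rad and linear speed of each of oil_can, chalk_bottle, bearing_block below 0.02 m/s and contact force between the fingers and oil_can below 0.2 N and contact force between the fingers and chalk_bottle below 0.2 N and contact force between the fingers and bearing_block below 0.2 N); the robot touches nothing.
It fails at once if a bottle tips over (angle between any of oil_can_center, chalk_bottle_center's own z axis and vertical above 0.7 rad).
It fails at once if the tape measure or the small jar is disturbed (distance of any of tape_measure, salve_jar from where it was at the start of the episode above 0.03 m).
It also fails if it takes over 144 s, if anything falls off the work surface, if the arm or the gripper's body presses on something with over 40 N, if the wrist force passes 120 N, or if a joint passes its speed limit or range.

## Robot

A 7-joint arm with a two-finger parallel gripper is mounted at the origin on a cart in front of the work surface, level with it; the furniture and walls round the work are solid. World frame = base frame: x ahead of the robot, y to its left, z up, the work surface at z = 0. Lengths are in m, angles in rad, forces in N, time in s.
With the tool pointing down it reaches from about 0.35 to 0.9 m from the base axis. Payload 8.1 kg.
Tool frame: the origin (TCP) lies at the very end of the fingers, on their centre line; the grasp point (between the pads) lies 19 mm behind it; z points along the fingers, y is the line along which they close (so a half turn about z gives the same grasp; the last joint's range is limited). The gripper opens to 85 mm and grips with 20 to 120 N. Pads are 22 mm wide; open, the fingers measure 114 mm over their backs; the gripper's body (76 mm by 85 mm) begins 54 mm behind the grasp point. The pads swing forward as they close: fully open they stand 13 mm farther back than shut.
Start: joints at [1.046, 0.434, 0.025, 1.573, -0.012, 1.134, -0.075], TCP at [0.256, -0.57, 0.231] pointing down, gripper open.
Joint ranges: [-2.62, 2.62], [-0.44, 2.09], [-1.27, 1.32], [0.08, 2.57], [-1.32, 4.46], [0.12, 2], [-2.74, 2.74]. Speed limits (rad/s): [2.22, 2.22, 3.01, 3.01, 3.14, 3.14, 3.14].

## Interface

Orientations are given as a unit quaternion [x, y, z, w].
In Python, from workcell import arm gives the robot as it stands.
- The arm moves only by the tool jog_arm, never from a script. Its argument "plan" is a list of rows, each a list of 5 numbers: the finger opening in mm, from 0 to 85.4, then the shift along the tool's x, y, z in mm, then the turn about the tool's z in rad. In form: [[fingers, dx, dy, dz, turn], ...]. A call has 1 to 5 rows; each row is the pose to reach, as a shift and turn from the pose commanded when the call began, along the tool's axes at that moment; what a row does not reach only later rows make up. A row lasts 1/10 s, in which the tool goes at most 50 mm and 8.59 degrees, less where a joint would pass 70% of its speed; a pose out of reach is approached as far as the arm can. A call with a gripper value outside its range is refused whole. The fingers move at their own pace and stop on an object; "squeeze" is the grip in N (left out, the last holds). Time passes only in rows, so rows that repeat a pose let the fingers close. It gives the time, the measured TCP pose, the force, the opening and the grip force at its end, in the units of the state.
- arm.observe(): the state, without advancing time (a new reading comes with each control period).
- arm.camera(name): name is "scene" or "top" or "wrist"; returns (picture, depth): 420x560x3 uint8, red, green, blue; 420x560 float32, m along the optical axis (not along the pixel's ray), 0 where there is no reading.
- arm.camera_info(name): a dict with "intrinsics" (3x3 intrinsics, pixels), "dist" ([k1, k2, p1, p2, k3] as OpenCV has them; the pictures are not rectified), "rvec" (rotation vector, rad) and "tvec" (3), from world to camera coordinates, as OpenCV has them; the wrist camera has in their place "hand_eye" (4x4, takes a point from camera to tool coordinates, whose origin is the TCP and whose axes are the flange's). Camera axes: x right, y down, z forward; pixel columns grow to the right and rows downward; lengths in m; the calibration is good to about 2 mm. A picture is of the moment at which its call begins: read the wrist's pose just before it. camera_info takes no time and is no camera call.
- arm.finish_job(): hands the job in; it is judged then, once.
Trained networks look in the newest picture that a camera, given by its name, has taken for a name from the list of things; names that differ only in an ending like _2 or _b are one class to them, and where a whole thing is asked for, a point or a joint stands for the part that bears it (a point fixed in the world has none). Each returns a list of dicts, best first, with "p" (0 to 1); they miss things now and then, are a little off and sometimes report something else, mostly with a low value. They report only what shows in the picture. A call takes as long as a camera call. They do not tell look-alikes from the thing itself.
- arm.silhouettes(camera, target): "mask" (420x560 bool, what is visible of it) and "bbox" ([centre column, centre row, width, height] in pixels, round what is visible of it).
- arm.spot_point(camera, target): "position" ([column, row] in pixels: a listed point, or the origin of a listed thing).
The state is a dict: "time_s": time; "q": joint angles; "joint_vel": joint speeds; "tau": joint torques, N m; "eef_pos": TCP position; "eef_rot": TCP orientation; "force": force on the tool from outside, world axes, zero at the start; "torque": the same for the moment, N m; "gripper_width": opening from 0.0 (shut) to 1.0 (fully open); "grip_force": force on a finger pad.
Only numpy, scipy, OpenCV 4.12 (cv2) and the standard library are available. Lean on these libraries where they do the work, as an engineer would, in place of code of your own. Each camera call takes 0.05 s, during which the arm holds its last target. There are 200 camera calls.

## Working session

There is one attempt and no reset: what is moved stays moved. The work goes in short steps, Python scripts to look and compute and a tool call to move; the robot and the scene stay as the last step left them, time stands still between calls to the robot, and variables do not carry over. Pictures are saved under pics/ and viewed, at most 14 in all, crops included, and the job is handed in when it is done.

Besides the shell and the picture viewer there is one more tool, called as name(argument=value, ...), one argument or row to a line, values as JSON. jog_arm: Moves the arm, as the interface text tells. Its arguments: {"type":"object","properties":{"plan":{"type":"array"},"squeeze":{"type":"number"}},"required":["plan"]}

```bash
ls; mkdir -p pics
cat > h.py <<'E'
import numpy as np, cv2
from workcell import arm
from scipy.spatial.transform import Rotation as R
def cam(name):
    o=arm.observe(); pic,d=arm.camera(name); i=arm.camera_info(name)
    K=np.array(i["intrinsics"],float); D=np.array(i["dist"],float)
    if "rvec" in i:
        r=R.from_rotvec(np.ravel(i["rvec"])).as_matrix().T; t=-r@np.ravel(i["tvec"])
    else:
        H=np.array(i["hand_eye"]); rt=R.from_quat(o["eef_rot"]).as_matrix()
        r=rt@H[:3,:3]; t=rt@H[:3,3]+np.array(o["eef_pos"])
    return dict(pic=pic,d=d,K=K,D=D,r=r,t=t)
def ray(c,uv):
    n=cv2.undistortPoints(np.array(uv,float).reshape(-1,1,2),c["K"],c["D"])[:,0]
    return np.c_[n,np.ones(len(n))]@c["r"].T
def at_z(c,uv,z):
    v=ray(c,uv); return c["t"]+v*((z-c["t"][2])/v[:,2])[:,None]
def at_d(c,uv,d): return c["t"]+ray(c,uv)*np.ravel(d)[:,None]
def proj(c,P):
    Rm=c["r"].T; return cv2.projectPoints(np.array(P,float).reshape(-1,3),cv2.Rodrigues(Rm)[0],-Rm@c["t"],c["K"],c["D"])[0][:,0]
def mpts(c,m):
    v,u=np.nonzero(m&(c["d"]>0)); return at_d(c,np.c_[u,v],c["d"][v,u])
def save(c,n,box=None,s=1):
    p=c["pic"][...,::-1]
    if box: p=p[box[1]:box[3],box[0]:box[2]]
    cv2.imwrite("pics/"+n,cv2.resize(p,None,fx=s,fy=s,interpolation=cv2.INTER_CUBIC))
E
python3 - <<'E'
from h import *
print(arm.observe())
for n in ("scene","top"):
    c=cam(n); save(c,n+"0.png"); print(n,c["t"])
    for k in ("oil_can_center","chalk_bottle_center","block_center","caddy","mat","case","handle"):
        for r in arm.spot_point(n,k)[:3]:
            uv=np.array(r["position"]); u,v=np.clip(uv.astype(int),0,[559,419])
            z=dict(oil_can_center=.074,chalk_bottle_center=.0815,block_center=.038,handle=.101).get(k,0)
            print(k,round(r["p"],2),uv.round(),at_z(c,uv,z).round(3)[0],"surf",at_d(c,uv,c["d"][v,u]).round(3)[0])
E
```

```text
pics
{'time_s': 0.0, 'q': array([ 1.04638816,  0.43520979,  0.02498801,  1.57409978, -0.01160257,
        1.13401748, -0.07510862]), 'joint_vel': array([ 0.00024263,  0.00124358,  0.00218579,  0.00126525,  0.00050022,
        0.0017471 , -0.00035304]), 'tau': array([-1.10578825e-03, -6.70461559e+01,  1.02420978e+00, -3.16210699e+01,
        1.53817266e-02,  1.25502699e-02,  7.48903472e-05]), 'eef_pos': array([ 0.25561202, -0.56977737,  0.23053332]), 'eef_rot': array([ 9.77851494e-01,  2.09298408e-01, -2.37842530e-04, -7.58215252e-04]), 'force': array([-0.3008563 ,  0.46692972,  0.34983207]), 'torque': array([ 0.01339088, -0.02006313, -0.019216  ]), 'grip_force': 0.0, 'gripper_width': 0.9982945520293394}
scene [0.19152    0.4996188  0.77260266]
oil_can_center 0.65 [247. 188.] [ 0.718 -0.014  0.074] surf [ 0.751 -0.045  0.031]
oil_can_center 0.62 [377. 171.] [ 0.504 -0.288  0.074] surf [ 0.494 -0.264  0.095]
chalk_bottle_center 0.58 [366. 185.] [ 0.496 -0.216  0.082] surf [ 0.486 -0.192  0.104]
chalk_bottle_center 0.39 [245. 192.] [0.707 0.003 0.082] surf [ 0.755 -0.043  0.017]
block_c
[... 375 characters left out ...]
34.] [0.479 0.007 0.101] surf [0.469 0.024 0.125]
top [ 0.47801545 -0.00468002  0.9396871 ]
oil_can_center 0.67 [416. 263.] [ 0.496 -0.287  0.074] surf [ 0.495 -0.278  0.104]
chalk_bottle_center 0.92 [381. 263.] [ 0.499 -0.21   0.082] surf [ 0.498 -0.202  0.117]
block_center 0.86 [367. 186.] [ 0.676 -0.198  0.038] surf [ 0.674 -0.196  0.049]
block_center 0.75 [392. 242.] [ 0.546 -0.247  0.038] surf [ 0.544 -0.24   0.063]
caddy 0.88 [391. 249.] [ 0.531 -0.255  0.   ] surf [ 0.528 -0.242  0.048]
mat 0.84 [180. 261.] [0.515 0.241 0.   ] surf [0.515 0.241 0.003]
case 0.87 [279. 261.] [0.511 0.01  0.   ] surf [0.508 0.008 0.087]
handle 0.95 [274. 280.] [0.469 0.018 0.101] surf [0.47  0.017 0.124]
```

View pics/scene0.png

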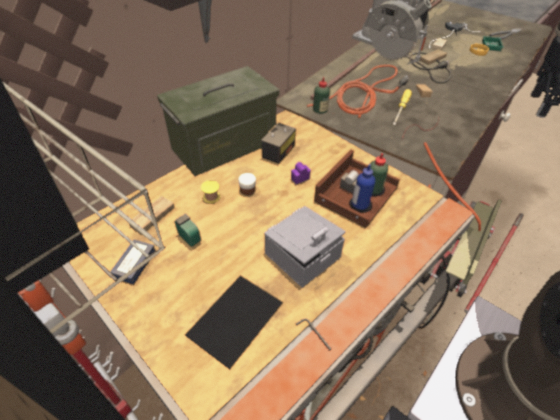

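View pics/top0.png

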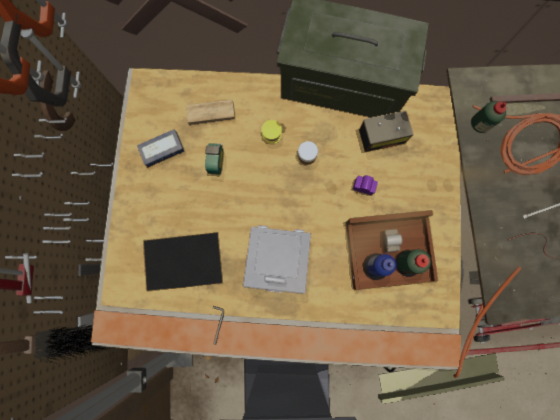

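Run:
```python
from h import *
c=cam("top"); save(c,"crop.png",(330,150,470,330),3)
for k in ("oil_can_center","chalk_bottle_center","caddy","case","mat"):
    r=arm.silhouettes("top",k)
    for x in r[:2]:
        P=mpts(c,x["mask"])
        zt=np.percentile(P[:,2],99)
        rect=cv2.minAreaRect(P[:,:2].astype(np.float32))
        hi=P[P[:,2]>zt-.012]
        print(k,round(x["p"],2),np.round(x["bbox"]),"med",np.median(P,0).round(3),"ztop",zt.round(3),"top mean",hi.mean(0).round(3),"rect",np.round(rect[0],3),np.round(rect[1],3),round(rect[2],1))
for k in ("block_center",):
    for x in arm.silhouettes("top",k):
        P=mpts(c,x["mask"]); m=c["pic"][x["mask"]].mean(0)
        P=P[P[:,2]>.035]
        if len(P)>5:
            rect=cv2.minAreaRect(P[:,:2].astype(np.float32)); print(k,round(x["p"],2),np.round(x["bbox"]),m.round(),P.mean(0).round(3),np.round(rect[0],3),np.round(rect[1],3),rect[2])
# lid plane from case mask
m=arm.silhouettes("top","case")[0]["mask"]; P=mpts(c,m)
for x in np.arange(.43,.6,.02):
    s=P[(abs(P[:,0]-x)<.01)]; print(round(x,2),len(s),np.median(s[:,2]).round(3) if len(s) else None, np.percentile(s[:,1],[1,99]).round(3) if len(s) else None)
```

```text
oil_can_center 0.66 [416. 265.  29.  26.] med [ 0.499 -0.277  0.095] ztop 0.133 top mean [ 0.5   -0.287  0.13 ] rect [ 0.496 -0.296] [0.073 0.054] 61.8
chalk_bottle_center 0.65 [379. 266.  26.  26.] med [ 0.494 -0.204  0.106] ztop 0.148 top mean [ 0.495 -0.212  0.146] rect [ 0.498 -0.224] [0.044 0.068] 13.6
chalk_bottle_center 0.64 [216. 159.  19.  30.] med [0.747 0.152 0.058] ztop 0.069 top mean [0.751 0.156 0.062] rect [0.758 0.161] [0.047 0.081] 88.3
caddy 0.8 [390. 252.  94.  80.] med [ 0.544 -0.234  0.013] ztop 0.064 top mean [ 0.599 -0.24   0.062] rect [ 0.531 -0.255] [0.169 0.205] 4.2
case 0.76 [275. 256.  63.  68.] med [0.509 0.012 0.086] ztop 0.122 top mean [0.469 0.018 0.121] rect [0.513 0.008] [0.135 0.145] 82.5
mat 0.85 [182. 260.  77.  65.] med [0.514 0.236 0.004] ztop 0.008 top mean [0.514 0.236 0.004] rect [0.515 0.237] [0.12  0.184] 5.8
block_center 0.9 [390. 240.  20.  22.] [127. 118. 104.] [ 0.548 -0.244  0.053] [ 0.549 -0.245] [0.05  0.031] 5.765287399291992
block_center 0.63 [366. 188.  22.  20.] [101.  55. 119.] [ 0.68  -0.195  0.046] [ 0.681 -0.195] [0.047 0.03 ] 70.93517303466797
block_center 0.49 [380. 267.  30.  27.] [50. 55. 91.] [ 0.494 -0.206  0.103] [ 0.493 -0.212] [0.044 0.042] 88.17740631103516
0.43 1 -0.001 [0.006 0.006]
0.45 399 0.093 [-0.05   0.077]
0.47 607 0.092 [-0.049  0.079]
0.49 579 0.089 [-0.049  0.077]
0.51 581 0.086 [-0.058  0.073]
0.53 559 0.083 [-0.055  0.072]
0.55 549 0.081 [-0.055  0.069]
0.57 394 0.078 [-0.052  0.067]
0.59 32 0.073 [0.031 0.064]
```

View pics/crop.png

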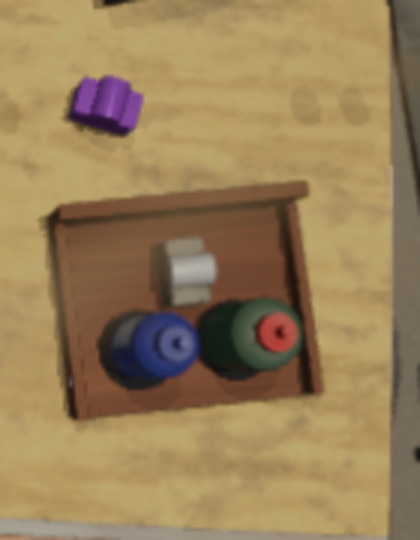

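The block I want is the grey one in the caddy at top-image pixel (390,240). The look-alike to leave alone is the purple one at (366,188). The crop shows the grey block behind the blue bottle (381,263) and the oil can (416,263). The jar is at (308,152), the tape at (213,158), the case handle at (274,280) and the mat at (182,260). The lid is ajar by about 0.13.

jog_arm(
  plan=[
    [85,40,-25,0,-0.15],
    [85,80,-50,0,-0.3],
    [85,120,-75,0,-0.45],
    [85,160,-100,0,-0.6],
    [85,200,-125,0,-0.75],
  ],
  squeeze=30,
)

```text
time_s: 1.7
eef_pos: [0.3879, -0.3728, 0.2316]
eef_rot: [0.832, 0.555, -0.0, 0.0]
force: [0.3, -0.1, -0.0]
gripper_width: 0.996
grip_force: 0.0
```

```bash
cat >> h.py <<'E'
def go(xyz,a=None):
    "shift in mm along tool axes and turn to reach world xyz, tool-x yaw a"
    o=arm.observe(); m=R.from_quat(o["eef_rot"]).as_matrix()
    s=m.T@(np.array(xyz)-o["eef_pos"])*1000
    a0=np.arctan2(m[1,0],m[0,0]); t=0 if a is None else -(((a-a0)+np.pi)%(2*np.pi)-np.pi)
    print("t",round(o["time_s"],2),"pos",np.round(o["eef_pos"],4),"a",a0.round(3),"tilt",np.arccos(-m[2,2]).round(4),"-> shift",s.round(1),"turn",round(t,3))
E
python3 -c "
from h import *
go([.465,-.25,.25],1.644)"
```

```text
t 1.7 pos [ 0.3879 -0.3728  0.2316] a 1.178 tilt 0.0007 -> shift [142.9  24.2 -18.4] turn -0.466
```

jog_arm(
  plan=[
    [85,36,6,-5,-0.12],
    [85,72,12,-9,-0.23],
    [85,108,18,-14,-0.35],
    [85,143,24,-18,-0.466],
    [85,143,24,-18,-0.466],
  ],
)

```text
time_s: 2.2
eef_pos: [0.4681, -0.2467, 0.2503]
eef_rot: [0.679, 0.734, 0.002, 0.001]
force: [-0.2, -0.1, 0.6]
gripper_width: 0.995
grip_force: 0.0
```

Run:
```python
from h import *
c=cam("wrist"); save(c,"w1.png"); print(c["t"],c["r"][:,2])
for k in ("oil_can_center","chalk_bottle_center","block_center"):
    for r in arm.spot_point("wrist",k)[:2]:
        z=dict(oil_can_center=.074,chalk_bottle_center=.0815,block_center=.038)[k]
        print(k,round(r["p"],2),np.round(r["position"]),at_z(c,r["position"],z).round(4)[0])
    for x in arm.silhouettes("wrist",k)[:2]:
        P=mpts(c,x["mask"]); zt=np.percentile(P[:,2],98); hi=P[P[:,2]>zt-.01]
        print("  sil",round(x["p"],2),np.round(x["bbox"]),zt.round(3),hi.mean(0).round(4),c["pic"][x["mask"]].mean(0).round())
go([.495,-.213,.23],1.644)
```

```text
[ 0.46295421 -0.17054387  0.39309514] [ 0.02566066 -0.29249868 -0.95592157]
oil_can_center 0.9 [302. 226.] [ 0.5037 -0.2908  0.074 ]
  sil 0.72 [303. 219.  52.  59.] 0.13 [ 0.5015 -0.2857  0.1288] [104.  81.  63.]
chalk_bottle_center 0.63 [302. 152.] [ 0.4935 -0.2095  0.0815]
  sil 0.7 [305. 156.  50.  53.] 0.148 [ 0.4959 -0.2117  0.1462] [46. 53. 97.]
block_center 0.75 [462. 146.] [ 0.6796 -0.1942  0.038 ]
block_center 0.62 [344. 184.] [ 0.552 -0.248  0.038]
  sil 0.9 [460. 148.  57.  51.] 0.053 [ 0.6828 -0.1956  0.0494] [121.  58. 145.]
  sil 0.69 [345. 185.  53.  31.] 0.065 [ 0.5503 -0.2448  0.0617] [173. 159. 145.]
t 2.55 pos [ 0.4641 -0.253   0.2491] a 1.635 tilt 0.0006 -> shift [38.  33.4 19.1] turn -0.009
```

View pics/w1.png

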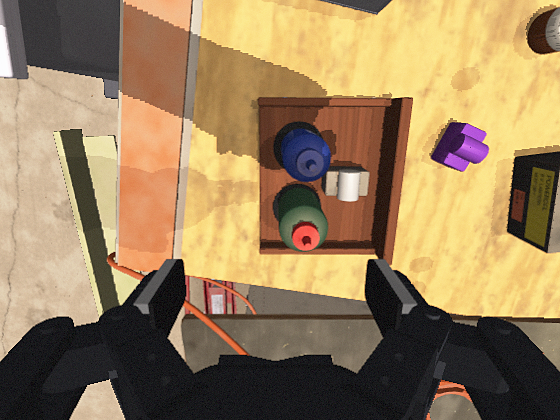

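The wrist view shows the blue bottle (305,156), the oil can (303,219) and the grey block (345,185). These agree with the top camera. I'm taking the chalk bottle first.

jog_arm(
  plan=[
    [85,38,34,20,-0.01],
    [85,38,34,20,-0.01],
    [85,38,34,70,-0.01],
    [85,38,34,115,-0.01],
    [85,38,34,150,-0.01],
  ],
)

```text
time_s: 3.05
eef_pos: [0.495, -0.2121, 0.097]
eef_rot: [0.68, 0.733, -0.0, -0.001]
force: [0.2, -0.2, -0.2]
gripper_width: 0.995
grip_force: 0.0
```

jog_arm(
  plan=[
    [85,0,0,12,0],
    [85,0,0,21,0],
    [85,0,0,21,0],
  ],
)

```text
time_s: 3.35
eef_pos: [0.4964, -0.212, 0.0784]
eef_rot: [0.68, 0.734, -0.0, -0.0]
force: [0.1, -0.1, 0.3]
gripper_width: 0.993
grip_force: 0.0
```

```bash
python3 -c "
from h import *
go([.4955,-.2135,.078],1.644)"
```

```text
t 3.35 pos [ 0.4964 -0.212   0.0784] a 1.647 tilt 0.0 -> shift [-1.4 -1.   0.4] turn 0.003
```

jog_arm(
  plan=[
    [60,-1,-1,0,0],
    [45,-1,-1,0,0],
    [35,-1,-1,0,0],
    [35,-1,-1,0,0],
    [35,-1,-1,0,0],
  ],
  squeeze=25,
)

```text
time_s: 3.85
eef_pos: [0.4961, -0.2132, 0.0796]
eef_rot: [0.679, 0.734, 0.0, 0.001]
force: [-1.4, -0.3, 6.9]
gripper_width: 0.51
grip_force: 24.7
```

jog_arm(
  plan=[
    [35,0,0,0,0],
    [35,0,0,0,0],
    [35,0,0,0,0],
    [35,0,0,-8,0],
    [35,0,0,-16,0],
  ],
)

```text
time_s: 4.35
eef_pos: [0.4951, -0.2127, 0.0949]
eef_rot: [0.679, 0.734, -0.0, -0.0]
force: [0.9, -0.0, -1.9]
gripper_width: 0.507
grip_force: 26.6
```

jog_arm(
  plan=[
    [35,0,0,-15,0],
    [35,0,0,-40,0],
    [35,0,0,-70,0],
    [35,0,0,-100,0],
    [35,0,0,-100,0],
  ],
)

```text
time_s: 4.85
eef_pos: [0.4977, -0.2132, 0.1989]
eef_rot: [0.679, 0.734, 0.001, 0.003]
force: [-0.6, 0.4, -3.8]
gripper_width: 0.504
grip_force: 26.6
```

Run:
```python
from h import *
c=cam("scene"); save(c,"s1.png",(290,80,450,220),4)
go([.515,.285,.2],1.644)
```

```text
t 4.9 pos [ 0.4965 -0.2131  0.1966] a 1.648 tilt 0.0044 -> shift [495.2  56.7  -4.1] turn 0.004
```

View pics/s1.png

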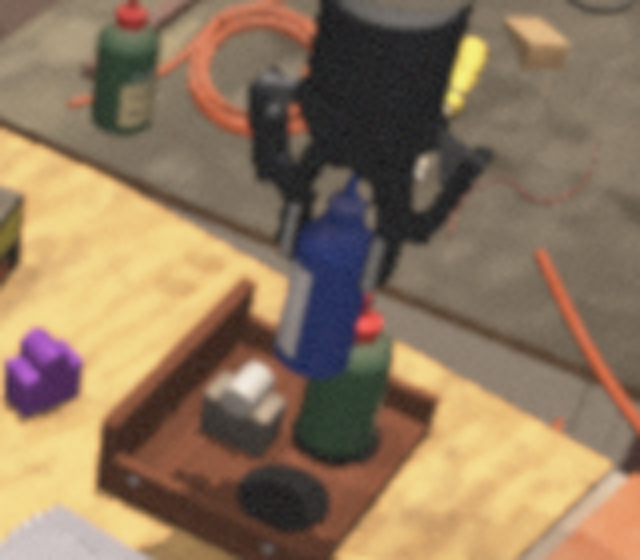

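The bottle hangs upright in the fingers with its seat empty, and the block is undisturbed. I'm carrying it to the mat.

jog_arm(
  plan=[
    [35,10,0,-20,0],
    [35,40,4,-40,0],
    [35,80,9,-40,0],
    [35,120,14,-40,0],
    [35,160,18,-40,0],
  ],
)

```text
time_s: 5.4
eef_pos: [0.5001, -0.0505, 0.2334]
eef_rot: [0.68, 0.734, -0.0, -0.001]
force: [0.0, 0.7, -2.8]
gripper_width: 0.505
grip_force: 26.7
```

jog_arm(
  plan=[
    [35,40,4,0,0],
    [35,80,9,0,0],
    [35,120,14,0,0],
    [35,160,18,0,0],
    [35,200,22,0,0],
  ],
)

```text
time_s: 5.9
eef_pos: [0.5066, 0.1504, 0.2332]
eef_rot: [0.679, 0.734, -0.001, -0.0]
force: [0.7, 0.2, -3.2]
gripper_width: 0.511
grip_force: 26.7
```

jog_arm(
  plan=[
    [35,40,5,0,0],
    [35,80,10,0,0],
    [35,110,13,0,0],
    [35,130,16,0,0],
    [35,135,17,0,0],
  ],
)

```text
time_s: 6.4
eef_pos: [0.5126, 0.2879, 0.233]
eef_rot: [0.678, 0.735, -0.001, -0.001]
force: [-0.0, -0.4, -3.0]
gripper_width: 0.505
grip_force: 26.7
```

Run:
```python
from h import *
c=cam("top")
for k in ("mat","oil_can_center"):
    for x in arm.silhouettes("top",k)[:2]:
        P=mpts(c,x["mask"]); P=P[P[:,2]<.012] if k=="mat" else P
        r=cv2.minAreaRect(P[:,:2].astype(np.float32)); print(k,round(x["p"],2),np.round(x["bbox"]),np.round(r[0],3),np.round(r[1],3),r[2],P[:,2].max().round(3))
go([.515,.285,.068],1.644)
```

```text
mat 0.73 [183. 262.  78.  61.] [0.515 0.235] [0.119 0.181] 5.476583480834961 0.011
oil_can_center 0.64 [415. 264.  32.  26.] [ 0.5   -0.285] [0.051 0.049] 13.707880020141602 0.138
oil_can_center 0.3 [279. 260.  65.  64.] [0.514 0.014] [0.144 0.144] 83.80977630615234 0.125
t 6.55 pos [0.5138 0.2841 0.2333] a 1.648 tilt 0.0021 -> shift [  1.    1.5 165.3] turn 0.004
```

jog_arm(
  plan=[
    [35,1,1,40,0],
    [35,1,1,80,0],
    [35,1,1,115,0],
    [35,1,1,140,0],
    [35,1,1,155,0],
  ],
)

```text
time_s: 7.05
eef_pos: [0.5145, 0.2834, 0.077]
eef_rot: [0.68, 0.733, -0.002, 0.0]
force: [0.0, -0.3, -3.0]
gripper_width: 0.509
grip_force: 26.7
```

jog_arm(
  plan=[
    [35,0,0,4,0],
    [35,0,0,6,0],
    [35,0,0,8,0],
    [35,0,0,8,0],
  ],
)

```text
time_s: 7.45
eef_pos: [0.5156, 0.2865, 0.0722]
eef_rot: [0.679, 0.734, 0.001, 0.0]
force: [0.2, -0.1, -2.7]
gripper_width: 0.506
grip_force: 26.7
```

jog_arm(
  plan=[
    [35,0,0,1.5,0],
    [35,0,0,1.5,0],
    [35,0,0,3,0],
    [35,0,0,3,0],
  ],
)

```text
time_s: 7.85
eef_pos: [0.5153, 0.2866, 0.0696]
eef_rot: [0.679, 0.734, 0.001, 0.0]
force: [-2.8, -1.6, 10.3]
gripper_width: 0.505
grip_force: 28.0
```

jog_arm(
  plan=[
    [35,0,0,-1,0],
    [50,0,0,-1,0],
    [60,0,0,-1,0],
    [85,0,0,-1,0],
    [85,0,0,-1,0],
  ],
)

```text
time_s: 8.35
eef_pos: [0.5151, 0.2863, 0.0693]
eef_rot: [0.679, 0.734, 0.0, -0.0]
force: [-0.8, -0.1, 0.1]
gripper_width: 0.992
grip_force: 0.0
```

jog_arm(
  plan=[
    [85,0,0,0,0],
    [85,0,0,-20,0],
    [85,0,0,-60,0],
    [85,0,0,-110,0],
    [85,0,0,-160,0],
  ],
)

```text
time_s: 8.85
eef_pos: [0.5145, 0.286, 0.2308]
eef_rot: [0.679, 0.734, -0.0, -0.0]
force: [0.9, 0.5, 0.6]
gripper_width: 0.995
grip_force: 0.0
```

Run:
```python
from h import *
c=cam("wrist")
x=arm.silhouettes("wrist","chalk_bottle_center")
for x in x[:2]:
    P=mpts(c,x["mask"]); zt=np.percentile(P[:,2],98); print(round(x["p"],2),np.round(x["bbox"]),zt.round(3),P[P[:,2]>zt-.01].mean(0).round(4), np.median(P[abs(P[:,2]-.06)<.03],0).round(4))
go([.501,-.2885,.23],1.644)
```

```text
0.84 [275. 187.  48.  58.] 0.138 [0.5157 0.2884 0.1361] [0.5138 0.3077 0.0675]
0.36 [264. 338. 106.  54.] 0.071 [0.4995 0.0914 0.0817] [0.5124 0.0773 0.0512]
t 8.95 pos [0.5175 0.289  0.2366] a 1.648 tilt 0.0115 -> shift [-574.5  -61.     2.9] turn 0.004
```

jog_arm(
  plan=[
    [85,-40,-4,0,0],
    [85,-85,-9,0,0],
    [85,-130,-13,0,0],
    [85,-175,-18,0,0],
    [85,-220,-22,0,0],
  ],
)

```text
time_s: 9.45
eef_pos: [0.5096, 0.0634, 0.2293]
eef_rot: [0.679, 0.734, 0.0, 0.0]
force: [0.4, 0.5, 0.9]
gripper_width: 0.995
grip_force: 0.0
```

jog_arm(
  plan=[
    [85,-45,-4,0,0],
    [85,-90,-9,0,0],
    [85,-135,-13,0,0],
    [85,-180,-18,0,0],
    [85,-225,-23,0,0],
  ],
)

```text
time_s: 9.95
eef_pos: [0.504, -0.1627, 0.2295]
eef_rot: [0.679, 0.734, 0.0, 0.0]
force: [1.0, 0.4, 0.3]
gripper_width: 0.996
grip_force: 0.0
```

jog_arm(
  plan=[
    [85,-40,-4,0,0],
    [85,-80,-8,0,0],
    [85,-110,-11,0,0],
    [85,-127,-13,0,0],
    [85,-127,-13,0,0],
  ],
)

```text
time_s: 10.45
eef_pos: [0.5005, -0.2909, 0.2289]
eef_rot: [0.681, 0.733, -0.0, -0.0]
force: [-0.2, -0.1, 0.5]
gripper_width: 0.998
grip_force: 0.0
```

Run:
```python
from h import *
go([.501,-.2885,.064],1.644)
```

```text
t 10.45 pos [ 0.5005 -0.2909  0.2289] a 1.644 tilt 0.0008 -> shift [  2.4   0.8 164.9] turn 0.0
```

jog_arm(
  plan=[
    [85,1,1,45,0],
    [85,1,1,90,0],
    [85,1,1,130,0],
    [85,1,1,155,0],
    [85,1,1,165,0],
  ],
)

```text
time_s: 10.95
eef_pos: [0.5011, -0.2845, 0.0619]
eef_rot: [0.678, 0.735, -0.0, -0.002]
force: [0.2, -0.2, 0.4]
gripper_width: 1.0
grip_force: 0.0
```

jog_arm(
  plan=[
    [70,0,0,0,0],
    [55,0,0,0,0],
    [40,0,0,0,0],
    [40,0,0,0,0],
    [40,0,0,0,0],
  ],
)

```text
time_s: 11.45
eef_pos: [0.5033, -0.2877, 0.0661]
eef_rot: [0.679, 0.734, 0.001, 0.001]
force: [-0.4, 1.9, 7.3]
gripper_width: 0.588
grip_force: 26.1
```

jog_arm(
  plan=[
    [40,0,0,0,0],
    [40,0,0,0,0],
    [40,0,0,-8,0],
    [40,0,0,-16,0],
    [40,0,0,-16,0],
  ],
)

```text
time_s: 11.95
eef_pos: [0.5028, -0.288, 0.0819]
eef_rot: [0.679, 0.734, 0.0, 0.001]
force: [0.0, 0.1, 0.1]
gripper_width: 0.585
grip_force: 26.3
```

jog_arm(
  plan=[
    [40,0,0,-35,0],
    [40,0,0,-75,0],
    [40,0,0,-115,0],
    [40,0,0,-150,0],
    [40,20,2,-155,0],
  ],
)

```text
time_s: 12.45
eef_pos: [0.504, -0.2708, 0.2399]
eef_rot: [0.681, 0.732, 0.0, 0.004]
force: [1.0, -0.4, -1.6]
gripper_width: 0.589
grip_force: 26.7
```

jog_arm(
  plan=[
    [40,40,4,0,0],
    [40,80,8,0,0],
    [40,120,12,0,0],
    [40,160,16,0,0],
    [40,200,20,0,0],
  ],
)

```text
time_s: 12.95
eef_pos: [0.5067, -0.065, 0.2355]
eef_rot: [0.68, 0.734, -0.0, 0.0]
force: [0.6, 1.1, -1.6]
gripper_width: 0.587
grip_force: 26.7
```

jog_arm(
  plan=[
    [40,40,4,0,0],
    [40,80,8,0,0],
    [40,120,12,0,0],
    [40,160,16,0,0],
    [40,200,20,0,0],
  ],
)

```text
time_s: 13.45
eef_pos: [0.5114, 0.1359, 0.2354]
eef_rot: [0.68, 0.734, -0.0, 0.0]
force: [0.7, -0.3, -0.8]
gripper_width: 0.584
grip_force: 26.7
```

jog_arm(
  plan=[
    [40,30,3,0,0],
    [40,50,5,0,0],
    [40,60,5,0,0],
    [40,60,5,0,0],
  ],
)

```text
time_s: 13.85
eef_pos: [0.5116, 0.1958, 0.2353]
eef_rot: [0.679, 0.734, 0.0, -0.0]
force: [-0.6, 0.0, -1.7]
gripper_width: 0.589
grip_force: 26.7
```

Run:
```python
from h import *
c=cam("scene"); save(c,"s2.png",(170,150,370,350),3)
go([.515,.195,.056],1.644)
```

```text
t 13.9 pos [0.5119 0.1943 0.2351] a 1.648 tilt 0.0007 -> shift [  0.6   3.2 179.1] turn 0.004
```

View pics/s2.png

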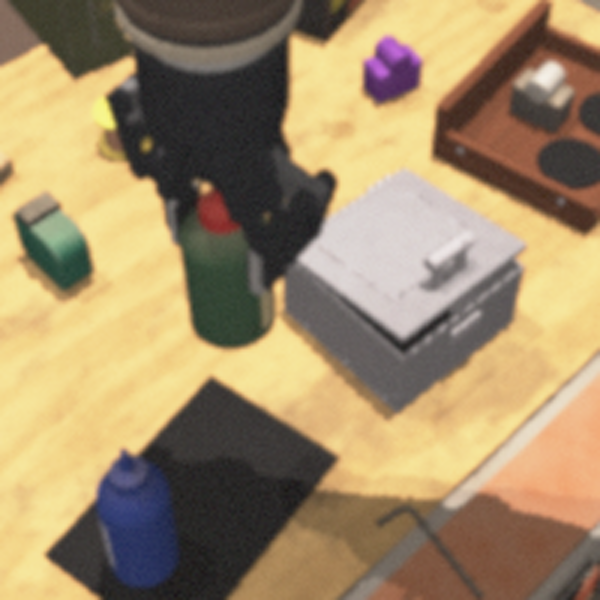

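The oil can hangs upright in the fingers and the chalk bottle stands upright on the mat. I'm lowering the oil can now.

jog_arm(
  plan=[
    [40,0,3,45,0],
    [40,0,3,90,0],
    [40,0,3,130,0],
    [40,0,3,160,0],
    [40,0,3,170,0],
  ],
)

```text
time_s: 14.4
eef_pos: [0.5137, 0.1917, 0.0624]
eef_rot: [0.68, 0.733, -0.003, -0.001]
force: [-0.4, -0.6, -1.5]
gripper_width: 0.59
grip_force: 26.7
```

jog_arm(
  plan=[
    [40,0,0,3,0],
    [40,0,0,5,0],
    [40,0,0,7,0],
    [40,0,0,8,0],
    [40,0,0,8,0],
  ],
)

```text
time_s: 14.9
eef_pos: [0.5155, 0.195, 0.058]
eef_rot: [0.679, 0.734, 0.001, 0.0]
force: [0.2, -0.3, -0.9]
gripper_width: 0.588
grip_force: 26.7
```

jog_arm(
  plan=[
    [40,0,0,1.5,0],
    [40,0,0,1.5,0],
    [40,0,0,3,0],
    [40,0,0,3,0],
  ],
)

```text
time_s: 15.3
eef_pos: [0.5148, 0.1955, 0.0555]
eef_rot: [0.679, 0.734, 0.0, 0.0]
force: [-5.9, -1.4, 17.0]
gripper_width: 0.587
grip_force: 26.1
```

jog_arm(
  plan=[
    [40,0,0,-1,0],
    [60,0,0,-1,0],
    [85,0,0,-1,0],
    [85,0,0,-1,0],
    [85,0,0,-1,0],
  ],
)

```text
time_s: 15.8
eef_pos: [0.515, 0.1949, 0.0551]
eef_rot: [0.679, 0.734, -0.0, -0.0]
force: [-0.2, -0.2, 0.1]
gripper_width: 0.998
grip_force: 0.0
```

jog_arm(
  plan=[
    [85,0,0,0,0],
    [85,0,0,-30,0],
    [85,0,0,-80,0],
    [85,0,0,-130,0],
    [85,0,0,-175,0],
  ],
)

```text
time_s: 16.3
eef_pos: [0.5148, 0.1951, 0.2326]
eef_rot: [0.679, 0.734, 0.0, -0.0]
force: [1.4, -0.5, -0.1]
gripper_width: 0.996
grip_force: 0.0
```

jog_arm(
  plan=[
    [85,-40,-3,-10,-0.14],
    [85,-80,-6,-20,-0.28],
    [85,-120,-9,-25,-0.42],
    [85,-160,-12,-30,-0.56],
    [85,-185,-15,-30,-0.7],
  ],
)

```text
time_s: 16.8
eef_pos: [0.5144, 0.0059, 0.2608]
eef_rot: [0.385, 0.923, -0.0, 0.001]
force: [-0.0, 1.0, 1.1]
gripper_width: 0.991
grip_force: 0.0
```

jog_arm(
  plan=[
    [85,0,0,0,-0.14],
    [85,0,0,0,-0.28],
    [85,0,0,0,-0.42],
    [85,0,0,0,-0.56],
    [85,0,0,0,-0.67],
  ],
)

```text
time_s: 17.3
eef_pos: [0.5142, 0.0092, 0.2602]
eef_rot: [0.059, 0.998, -0.0, -0.0]
force: [0.5, -0.2, 0.3]
gripper_width: 0.996
grip_force: 0.0
```

Run:
```python
from h import *
c=cam("top")
for x in arm.silhouettes("top","oil_can_center")[:2]:
    P=mpts(c,x["mask"]); zt=np.percentile(P[:,2],98); print("oil",round(x["p"],2),zt.round(3),P[P[:,2]>zt-.01].mean(0).round(4))
c=cam("wrist"); save(c,"w2.png"); print(c["t"])
print([(round(r["p"],2),np.round(r["position"]),at_z(c,r["position"],.117).round(4)) for r in arm.spot_point("wrist","handle")[:2]])
for x in arm.silhouettes("wrist","handle")[:2]:
    P=mpts(c,x["mask"]); zt=np.percentile(P[:,2],97); h=P[P[:,2]>zt-.012]
    print("hs",round(x["p"],2),np.round(x["bbox"]),zt.round(3),h.mean(0).round(4),[np.round(q,3) for q in cv2.minAreaRect(h[:,:2].astype(np.float32))])
# lid
x=arm.silhouettes("wrist","case")[0]; P=mpts(c,x["mask"]); P=P[(P[:,2]>.07)&(P[:,2]<.105)]
for _ in range(5):
    A=np.c_[P[:,:2],np.ones(len(P))]; k=np.linalg.lstsq(A,P[:,2],rcond=None)[0]; P=P[abs(A@k-P[:,2])<.003]
print("plane",k.round(4),"tilt",np.arctan(np.hypot(*k[:2])).round(3),"dir",np.arctan2(-k[1],-k[0]).round(3),[np.round(q,3) for q in cv2.minAreaRect(P[:,:2].astype(np.float32))])
go([.469,.018,.2],3.01)
```

```text
oil 0.94 0.121 [0.5118 0.1926 0.1176]
[0.44062365 0.01964711 0.40285317]
[(0.63, array([275., 145.]), array([[0.4724, 0.0159, 0.117 ]])), (0.52, array([ 77., 231.]), array([[ 0.532 , -0.1898,  0.117 ]]))]
hs 0.6 [277. 180. 140. 118.] 0.12 [0.4724 0.0177 0.1213] [array([0.473, 0.018]), array([0.04 , 0.012]), np.float64(82.159)]
plane [-0.135   0.0183  0.1552] tilt 0.135 dir -0.135 [array([0.516, 0.012]), array([0.13 , 0.131]), np.float64(82.284)]
t 17.6 pos [0.5143 0.0093 0.2603] a 3.015 tilt 0.0001 -> shift [46.   2.9 60.3] turn 0.005
```

View pics/w2.png

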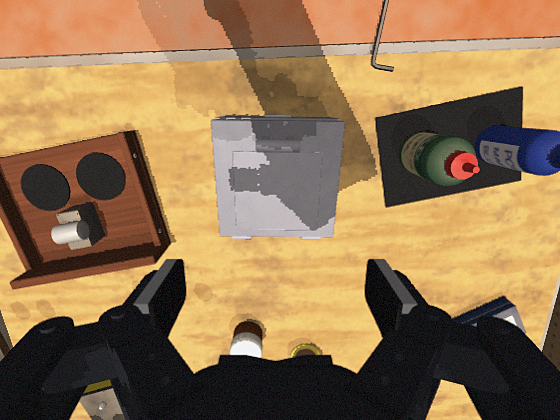

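Both bottles stand on the mat (oil can tip at about (462,165), chalk bottle at the right). The lid is ajar by 0.135, with the case yaw at -0.135. The handle's centre from the hinge geometry is (0.473, 0.018, 0.116), which matches the measured one. Next I pinch the handle.

jog_arm(
  plan=[
    [85,20,1,35,0],
    [85,42,3,75,0.01],
    [85,42,3,115,0.01],
    [85,42,3,145,0.01],
    [85,42,3,158,0.01],
  ],
)

```text
time_s: 18.1
eef_pos: [0.4715, 0.0172, 0.1001]
eef_rot: [0.067, 0.998, -0.0, -0.002]
force: [-1.1, -1.0, 0.1]
gripper_width: 0.994
grip_force: 0.0
```

jog_arm(
  plan=[
    [70,0,0,0,0],
    [55,0,0,0,0],
    [40,0,0,0,0],
    [25,0,0,0,0],
    [25,0,0,0,0],
  ],
)

```text
time_s: 18.6
eef_pos: [0.4735, 0.0166, 0.1031]
eef_rot: [0.067, 0.998, -0.001, 0.001]
force: [-0.5, -3.9, 0.5]
gripper_width: 0.457
grip_force: 28.9
```

jog_arm(
  plan=[
    [25,0,0,0,0],
    [25,0,0,0,0],
  ],
  squeeze=35,
)

```text
time_s: 18.8
eef_pos: [0.4733, 0.0167, 0.1027]
eef_rot: [0.067, 0.998, -0.001, 0.0]
force: [-0.1, -5.1, 0.4]
gripper_width: 0.45
grip_force: 36.0
```

jog_arm(
  plan=[
    [25,-5,-1,-9,0],
    [25,-11,-1,-20,0],
    [25,-18,-1,-29,0],
    [25,-26,-1,-38,0],
    [25,-26,-1,-38,0],
  ],
)

```text
time_s: 19.3
eef_pos: [0.4999, 0.013, 0.1417]
eef_rot: [0.067, 0.998, 0.0, 0.001]
force: [-2.5, -1.8, 0.7]
gripper_width: 0.456
grip_force: 36.9
```

```bash
python3 -c "
from h import *
print(arm.observe()['force'])
go([.4733,.0167,.1027],3.007)"
```

```text
[-2.4931198  -1.8216451   0.74126764]
t 19.3 pos [0.4999 0.013  0.1417] a 3.007 tilt 0.0013 -> shift [26.9  0.1 39. ] turn -0.0
```

jog_arm(
  plan=[
    [25,-18,0,-14,0],
    [25,-39,0,-25,0],
    [25,-61,0,-31,0],
    [25,-84,0,-33,0],
    [25,-84,0,-33,0],
  ],
)

```text
time_s: 19.8
eef_pos: [0.5843, 0.0017, 0.1738]
eef_rot: [0.067, 0.998, 0.001, 0.001]
force: [-0.8, -3.1, 7.0]
gripper_width: 0.451
grip_force: 36.3
```

jog_arm(
  plan=[
    [25,-12,0,1,0],
    [25,-23,0,3,0],
    [25,-34,0,6,0],
    [25,-45,0,11,0],
    [25,-45,0,11,0],
  ],
)

```text
time_s: 20.3
eef_pos: [0.6285, -0.0042, 0.1633]
eef_rot: [0.067, 0.998, 0.0, 0.002]
force: [3.0, -1.8, 7.8]
gripper_width: 0.448
grip_force: 34.7
```

Run:
```python
from h import *
print(arm.observe()['force'])
c=cam("scene"); save(c,"s3.png",(170,130,370,330),3)
go([.548,-.245,.25],.073)
```

```text
[ 3.02173451 -1.7680132   7.83692735]
t 20.35 pos [ 0.6281 -0.0041  0.1635] a 3.007 tilt 0.0041 -> shift [  46.7 -249.4  -86.9] turn 2.934
```

View pics/s3.png

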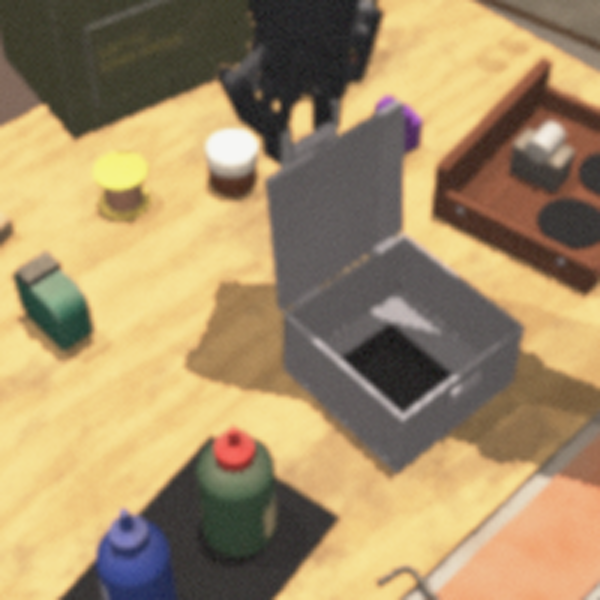

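The lid stands open at about 1.7 and the pad is clear. I'm releasing it and going for the grey block.

jog_arm(
  plan=[
    [60,0,0,0,0],
    [85,0,0,0,0],
    [85,0,0,0,0],
    [85,0,0,-45,0],
    [85,0,0,-90,0],
  ],
)

```text
time_s: 20.85
eef_pos: [0.6252, -0.0041, 0.2521]
eef_rot: [0.067, 0.998, 0.0, -0.002]
force: [1.7, -0.6, 0.2]
gripper_width: 0.997
grip_force: 0.0
```

jog_arm(
  plan=[
    [85,10,-40,-20,-0.05],
    [85,20,-85,-30,-0.1],
    [85,35,-130,-30,-0.15],
    [85,45,-175,-30,-0.2],
    [85,55,-215,-30,-0.2],
  ],
)

```text
time_s: 21.35
eef_pos: [0.5419, -0.212, 0.2823]
eef_rot: [-0.034, 0.999, -0.0, -0.0]
force: [-0.0, -0.7, 0.3]
gripper_width: 0.993
grip_force: 0.0
```

Run:
```python
from h import *
print(arm.observe()["q"].round(2))
c=cam("wrist"); save(c,"w3.png")
for x in arm.silhouettes("wrist","block_center")[:3]:
    P=mpts(c,x["mask"]); h=P[P[:,2]>.034]
    if len(h)>20: print(round(x["p"],2),np.round(x["bbox"]),c["pic"][x["mask"]].mean(0).round(),h[:,2].max().round(3),h.mean(0).round(4),[np.round(q,3) for q in cv2.minAreaRect(h[:,:2].astype(np.float32))])
    h=P[P[:,2]>.056]; 
    if len(h)>20: print("cyl",[np.round(q,3) for q in cv2.minAreaRect(h[:,:2].astype(np.float32))])
print([(round(r["p"],2),np.round(r["position"]),at_z(c,r["position"],.038).round(4)) for r in arm.spot_point("wrist","block_center")[:2]])
go([.549,-.246,.2],.1+np.pi)
```

```text
[ 0.83  0.44 -0.79  1.56  0.32  1.28  1.63]
0.91 [246. 177.  29.  41.] [156. 141. 127.] 0.066 [ 0.5494 -0.2456  0.054 ] [array([ 0.552, -0.246]), array([0.049, 0.032]), np.float64(3.753)]
cyl [array([ 0.552, -0.246]), array([0.021, 0.031]), np.float64(3.956)]
0.8 [280. 269.  39.  40.] [127.  62. 150.] 0.054 [ 0.6824 -0.1975  0.0432] [array([ 0.685, -0.196]), array([0.048, 0.032]), np.float64(72.263)]
0.35 [470. 200. 172. 214.] [107. 103. 105.] 0.201 [0.5541 0.0052 0.1098] [array([0.587, 0.027]), array([0.315, 0.174]), np.float64(13.688)]
cyl [array([0.535, 0.009]), array([0.132, 0.179]), np.float64(82.199)]
[(0.71, array([246., 179.]), array([[ 0.5563, -0.2471,  0.038 ]])), (0.62, array([278., 268.]), array([[ 0.6793, -0.1979,  0.038 ]]))]
t 21.5 pos [ 0.5417 -0.2135  0.2818] a -3.082 tilt 0.0016 -> shift [ -5.5 -32.8  81.8] turn -0.04
```

View pics/w3.png

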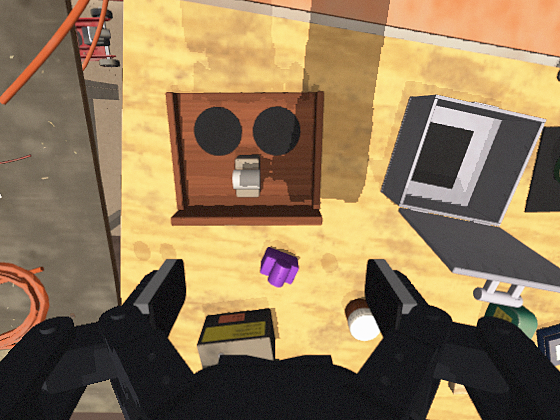

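The grey block (246,177) is at (0.552, -0.246) with yaw about 0.067. The purple look-alike (280,268) stays where it is.

jog_arm(
  plan=[
    [85,-8,-33,45,-0.01],
    [85,-8,-33,90,-0.01],
    [85,-8,-33,135,-0.01],
    [85,-8,-33,180,-0.01],
    [85,-8,-33,205,-0.01],
  ],
)

```text
time_s: 22.0
eef_pos: [0.552, -0.24, 0.0737]
eef_rot: [-0.039, 0.999, 0.001, -0.002]
force: [0.5, -0.7, -0.8]
gripper_width: 0.995
grip_force: 0.0
```

```bash
python3 -c "
from h import *
go([.552,-.246,.024],3.209)"
```

```text
t 22.0 pos [ 0.552  -0.24    0.0737] a -3.063 tilt 0.0044 -> shift [ 0.3 -6.1 49.7] turn 0.011
```

jog_arm(
  plan=[
    [85,0,0,25,0],
    [85,0,0,42,0],
    [85,0,0,52,0],
    [85,0,0,52,0],
  ],
)

```text
time_s: 22.4
eef_pos: [0.5532, -0.2415, 0.0245]
eef_rot: [-0.038, 0.999, 0.0, -0.001]
force: [0.6, -0.1, -0.3]
gripper_width: 0.996
grip_force: 0.0
```

jog_arm(
  plan=[
    [65,0,0,0,0],
    [45,0,0,0,0],
    [30,0,0,0,0],
    [20,0,0,0,0],
    [20,0,0,0,0],
  ],
)

```text
time_s: 22.9
eef_pos: [0.554, -0.2429, 0.0263]
eef_rot: [-0.038, 0.999, -0.001, 0.001]
force: [-0.9, -1.6, 5.4]
gripper_width: 0.372
grip_force: 35.3
```

jog_arm(
  plan=[
    [20,0,0,0,0],
    [20,0,0,0,0],
    [20,0,0,0,0],
  ],
  squeeze=45,
)

```text
time_s: 23.2
eef_pos: [0.554, -0.2429, 0.0263]
eef_rot: [-0.038, 0.999, -0.001, 0.001]
force: [-1.2, -2.7, 7.3]
gripper_width: 0.37
grip_force: 43.9
```

jog_arm(
  plan=[
    [20,0,0,-10,0],
    [20,0,0,-45,0],
    [20,0,0,-90,0],
    [20,0,0,-135,0],
    [20,0,0,-175,0],
  ],
)

```text
time_s: 23.7
eef_pos: [0.5531, -0.2417, 0.2027]
eef_rot: [-0.038, 0.999, 0.0, 0.0]
force: [-0.0, -1.4, -3.4]
gripper_width: 0.367
grip_force: 45.5
```

```bash
python3 -c "
from h import *
print(arm.observe()['force'],arm.observe()['gripper_width'])
go([.5146,.0122,.2],3.007)"
```

```text
[-0.01030677 -1.38503924 -3.3719999 ] 0.36691922908053937
t 23.7 pos [ 0.5531 -0.2417  0.2027] a -3.065 tilt 0.0005 -> shift [ 18.9 256.1   2.8] turn 0.211
```

jog_arm(
  plan=[
    [20,10,40,0,0.05],
    [20,15,85,0,0.1],
    [20,19,130,0,0.15],
    [20,19,175,0,0.21],
    [20,19,215,0,0.21],
  ],
)

```text
time_s: 24.2
eef_pos: [0.5169, -0.027, 0.2008]
eef_rot: [0.067, 0.998, -0.0, -0.0]
force: [0.1, -0.5, -3.2]
gripper_width: 0.364
grip_force: 45.6
```

jog_arm(
  plan=[
    [20,8,25,0,0],
    [20,8,40,0,0],
    [20,8,40,0,0],
    [20,8,40,0,0],
  ],
)

```text
time_s: 24.6
eef_pos: [0.5152, 0.0111, 0.2004]
eef_rot: [0.066, 0.998, -0.0, -0.0]
force: [0.7, -0.3, -3.3]
gripper_width: 0.369
grip_force: 45.5
```

Run:
```python
from h import *
go([.5146,.0122,.1],3.007)
c=cam("top"); save(c,"t2.png",(220,190,340,310),4)
go([.5146,.0122,.1],3.007)
for k,z in (("case",0),("block_center",.21)):
    print(k,[(round(r["p"],2),np.round(r["position"]),at_z(c,r["position"],z).round(4)) for r in arm.spot_point("top",k)[:2]])
```

```text
t 24.6 pos [0.5152 0.0111 0.2004] a 3.008 tilt 0.0007 -> shift [  0.6   1.  100.4] turn 0.001
t 24.65 pos [0.5153 0.0104 0.2002] a 3.007 tilt 0.0009 -> shift [  0.8   1.8 100.2] turn 0.0
case []
block_center [(0.79, array([368., 183.]), array([[ 0.6432, -0.1637,  0.21  ]]))]
```

View pics/t2.png

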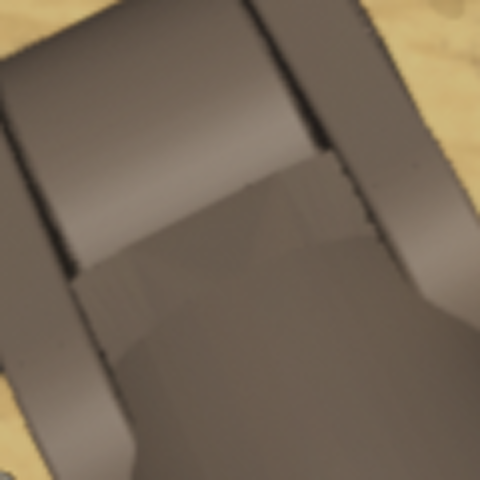

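The arm hides the case from above (the picture shows only arm links), so I rely on the measured case pose and lower by force.

jog_arm(
  plan=[
    [20,-1,1,40,0],
    [20,-1,1,80,0],
    [20,-1,1,120,0],
    [20,-1,1,150,0],
    [20,-1,1,170,0],
  ],
)

```text
time_s: 25.25
eef_pos: [0.5155, 0.0108, 0.0279]
eef_rot: [0.068, 0.998, -0.0, -0.001]
force: [0.2, -0.8, -3.1]
gripper_width: 0.368
grip_force: 45.5
```

jog_arm(
  plan=[
    [20,0,0,3,0],
    [20,0,0,6,0],
    [20,0,0,8,0],
    [20,0,0,8,0],
  ],
)

```text
time_s: 25.65
eef_pos: [0.5174, 0.012, 0.0231]
eef_rot: [0.067, 0.998, -0.0, 0.001]
force: [1.3, -0.6, -4.2]
gripper_width: 0.373
grip_force: 45.4
```

jog_arm(
  plan=[
    [20,0,0,1.5,0],
    [20,0,0,1.5,0],
    [20,0,0,3,0],
    [20,0,0,3,0],
  ],
)

```text
time_s: 26.05
eef_pos: [0.517, 0.0122, 0.0202]
eef_rot: [0.067, 0.998, -0.0, 0.001]
force: [-2.5, -0.5, 9.0]
gripper_width: 0.372
grip_force: 47.1
```

jog_arm(
  plan=[
    [20,0,0,-1,0],
    [40,0,0,-1,0],
    [55,0,0,-1,0],
    [55,0,0,-1,0],
    [55,0,0,-1,0],
  ],
)

```text
time_s: 26.55
eef_pos: [0.5168, 0.0122, 0.0203]
eef_rot: [0.067, 0.998, 0.0, 0.0]
force: [0.2, 0.4, -0.3]
gripper_width: 0.645
grip_force: 0.0
```

jog_arm(
  plan=[
    [55,0,0,-15,0],
    [55,0,0,-60,0],
    [55,0,0,-110,0],
    [55,0,0,-160,0],
    [55,0,0,-210,0],
  ],
)

```text
time_s: 27.05
eef_pos: [0.516, 0.0127, 0.2334]
eef_rot: [0.066, 0.998, 0.0, 0.0]
force: [1.3, -0.6, -0.2]
gripper_width: 0.643
grip_force: 0.0
```

Run:
```python
from h import *
c=cam("wrist"); save(c,"w4.png")
for x in arm.silhouettes("wrist","block_center")[:3]:
    P=mpts(c,x["mask"]); h=P[(P[:,2]>.03)&(P[:,2]<.07)]
    if len(h)>20: print(round(x["p"],2),np.round(x["bbox"]),h[:,2].max().round(3),h.mean(0).round(4),[np.round(q,3) for q in cv2.minAreaRect(h[:,:2].astype(np.float32))])
x=arm.silhouettes("wrist","handle")[:1]
for x in x:
    P=mpts(c,x["mask"]); print("handle",round(x["p"],2),np.round(x["bbox"]),np.median(P,0).round(3))
go([.63,-.004,.163],3.007)
```

```text
0.96 [275. 175.  34.  52.] 0.06 [0.5123 0.0137 0.0484] [array([0.515, 0.013]), array([0.032, 0.05 ]), np.float64(82.672)]
handle 0.95 [277. 300. 141. 115.] [0.586 0.004 0.162]
t 27.2 pos [0.5184 0.013  0.2347] a 3.008 tilt 0.0071 -> shift [-112.4   -2.    72.5] turn 0.001
```

View pics/w4.png

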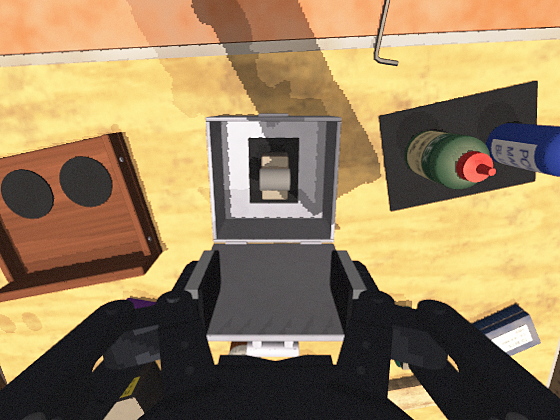

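The block stands on the pad (275,175) at (0.515, 0.013), upright and centred. Now I shut the lid by its handle (275,347).

jog_arm(
  plan=[
    [70,-35,0,-5,0],
    [70,-75,-1,-5,0],
    [70,-114,-2,-5,0],
    [70,-114,-2,10,0],
    [70,-114,-2,10,0],
  ],
)

```text
time_s: 27.7
eef_pos: [0.6279, -0.0052, 0.2173]
eef_rot: [0.067, 0.998, 0.0, -0.003]
force: [-0.6, -0.1, -0.2]
gripper_width: 0.82
grip_force: 0.0
```

jog_arm(
  plan=[
    [70,0,0,30,0],
    [70,0,0,50,0],
    [70,0,0,60,0],
    [70,0,0,60,0],
  ],
)

```text
time_s: 28.1
eef_pos: [0.6278, -0.005, 0.1594]
eef_rot: [0.067, 0.998, -0.0, -0.001]
force: [0.3, -0.5, -0.5]
gripper_width: 0.815
grip_force: 0.0
```

jog_arm(
  plan=[
    [55,0,0,0,0],
    [40,0,0,0,0],
    [25,0,0,0,0],
    [25,0,0,0,0],
    [25,0,0,0,0],
  ],
  squeeze=35,
)

```text
time_s: 28.6
eef_pos: [0.6305, -0.0045, 0.1617]
eef_rot: [0.067, 0.998, 0.0, 0.001]
force: [1.5, 1.6, 5.7]
gripper_width: 0.448
grip_force: 34.7
```

```bash
python3 -c "
from h import *
print(arm.observe()['force'])
go([.6285,-.0042,.1633],3.007)"
```

```text
[1.49698391 1.61725088 5.71052198]
t 28.6 pos [ 0.6305 -0.0045  0.1617] a 3.008 tilt 0.003 -> shift [ 2.   0.  -1.6] turn 0.001
```

jog_arm(
  plan=[
    [25,22,0,-8,0],
    [25,45,0,-11,0],
    [25,68,0,-9,0],
    [25,90,0,-3,0],
    [25,101,0,2,0],
  ],
)

```text
time_s: 29.1
eef_pos: [0.5288, 0.0091, 0.1594]
eef_rot: [0.067, 0.998, -0.0, 0.001]
force: [0.8, 1.2, 9.1]
gripper_width: 0.442
grip_force: 62.1
```

jog_arm(
  plan=[
    [25,10,0,6,0],
    [25,20,0,13,0],
    [25,28,0,20,0],
    [25,36,0,29,0],
    [25,43,0,38,0],
  ],
)

```text
time_s: 29.6
eef_pos: [0.4862, 0.0147, 0.1208]
eef_rot: [0.067, 0.998, -0.0, 0.0]
force: [-2.8, 0.6, 7.6]
gripper_width: 0.444
grip_force: 66.5
```

```bash
python3 -c "
from h import *
print(arm.observe()['force'])
go([.579-.111,.0034+.0151,.0885],3.007)"
```

```text
[-2.76402744  0.58482984  7.55622361]
t 29.6 pos [0.4862 0.0147 0.1208] a 3.008 tilt 0.0006 -> shift [18.6  1.3 32.3] turn 0.001
```

jog_arm(
  plan=[
    [25,6,0,8,0],
    [25,11,0,17,0],
    [25,14,0,25,0],
    [25,17,0,33,0],
    [25,17,0,33,0],
  ],
)

```text
time_s: 30.1
eef_pos: [0.4696, 0.017, 0.0876]
eef_rot: [0.066, 0.998, -0.0, 0.0]
force: [-2.6, 1.7, 1.4]
gripper_width: 0.445
grip_force: 67.2
```

```bash
python3 -c "
from h import *
print(arm.observe()['force'])
go([.579-.111,.0034+.0151,.0885],3.007)"
```

```text
[-2.57989757  1.67744748  1.40069296]
t 30.1 pos [0.4696 0.017  0.0876] a 3.009 tilt 0.0004 -> shift [ 1.8  1.2 -0.9] turn 0.002
```

jog_arm(
  plan=[
    [25,0,0,2,0],
    [25,0,0,4,0],
    [25,0,0,4,0],
  ],
)

```text
time_s: 30.4
eef_pos: [0.4706, 0.0168, 0.0857]
eef_rot: [0.067, 0.998, -0.001, 0.001]
force: [-9.1, -0.2, 34.3]
gripper_width: 0.447
grip_force: 71.9
```

jog_arm(
  plan=[
    [25,0,0,-3,0],
    [50,0,0,-3,0],
    [70,0,0,-3,0],
    [70,0,0,-40,0],
    [70,0,0,-85,0],
  ],
)

```text
time_s: 30.9
eef_pos: [0.4679, 0.0162, 0.1675]
eef_rot: [0.067, 0.998, 0.0, -0.003]
force: [0.0, -1.2, -0.2]
gripper_width: 0.82
grip_force: 0.0
```

jog_arm(
  plan=[
    [85,-10,10,-30,0.14],
    [85,-15,30,-60,0.28],
    [85,-20,60,-65,0.42],
    [85,-25,90,-65,0.56],
    [85,-30,120,-65,0.7],
  ],
)

```text
time_s: 31.4
eef_pos: [0.5157, 0.132, 0.2331]
eef_rot: [0.408, 0.913, -0.0, -0.0]
force: [0.1, -0.1, -0.5]
gripper_width: 0.992
grip_force: 0.0
```

jog_arm(
  plan=[
    [85,0,0,0,0.14],
    [85,0,0,0,0.28],
    [85,0,0,0,0.42],
    [85,0,0,0,0.56],
    [85,0,0,0,0.67],
  ],
)

```text
time_s: 31.9
eef_pos: [0.5151, 0.1311, 0.2326]
eef_rot: [0.685, 0.728, -0.001, -0.0]
force: [0.2, 0.1, -0.3]
gripper_width: 0.991
grip_force: 0.0
```

Run:
```python
from h import *
c=cam("wrist"); save(c,"w5.png")
for k in ("oil_can_center","chalk_bottle_center"):
    for x in arm.silhouettes("wrist",k)[:2]:
        P=mpts(c,x["mask"]); zt=np.percentile(P[:,2],98); print(k,round(x["p"],2),np.round(x["bbox"]),zt.round(3),P[P[:,2]>zt-.01].mean(0).round(4))
x=arm.silhouettes("wrist","case")[0]; P=mpts(c,x["mask"]); P=P[(P[:,2]>.06)&(P[:,2]<.1)]
for _ in range(5):
    A=np.c_[P[:,:2],np.ones(len(P))]; k=np.linalg.lstsq(A,P[:,2],rcond=None)[0]; P=P[abs(A@k-P[:,2])<.003]
print("lid plane",k.round(4),len(P),P[:,2].mean().round(4))
go([.5145,.195,.23],1.644)
```

```text
oil_can_center 0.95 [278. 125.  55.  56.] 0.123 [0.515  0.1952 0.1213]
chalk_bottle_center 0.7 [287.  27.  55.  54.] 0.121 [0.5162 0.2793 0.118 ]
lid plane [-0.0138 -0.0012  0.085 ] 11419 0.0778
t 32.1 pos [0.5153 0.1313 0.2329] a 1.641 tilt 0.0009 -> shift [63.6  3.7  2.9] turn -0.003
```

View pics/w5.png

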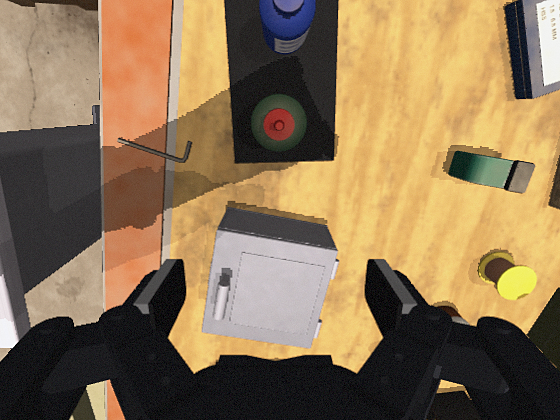

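The lid is shut (tilt about 0.014). The oil can is at (278,125), position (0.515, 0.195). I'm fetching it back now.

jog_arm(
  plan=[
    [85,32,1,0,0],
    [85,64,1,0,0],
    [85,64,1,30,0],
    [85,64,1,75,0],
    [85,64,1,115,0],
  ],
)

```text
time_s: 32.6
eef_pos: [0.5122, 0.1954, 0.1169]
eef_rot: [0.682, 0.732, 0.0, 0.0]
force: [0.8, -0.4, 0.0]
gripper_width: 0.995
grip_force: 0.0
```

jog_arm(
  plan=[
    [85,0,0,30,0],
    [85,0,0,52,0],
    [85,0,0,63,0],
    [85,0,0,63,0],
    [85,0,0,63,0],
  ],
)

```text
time_s: 33.1
eef_pos: [0.5128, 0.1956, 0.056]
eef_rot: [0.683, 0.731, 0.0, 0.0]
force: [0.9, -0.0, 0.6]
gripper_width: 0.992
grip_force: 0.0
```

```bash
python3 -c "
from h import *
go([.515,.195,.055],1.644)"
```

```text
t 33.1 pos [0.5128 0.1956 0.056 ] a 1.639 tilt 0.0009 -> shift [-0.8  2.2  1. ] turn -0.005
```

jog_arm(
  plan=[
    [70,0,2,0,0],
    [55,0,2,0,0],
    [40,0,2,0,0],
    [40,0,2,0,0],
    [40,0,2,0,0],
  ],
  squeeze=25,
)

```text
time_s: 33.6
eef_pos: [0.515, 0.1958, 0.0564]
eef_rot: [0.683, 0.73, 0.001, 0.001]
force: [-0.9, -0.7, 5.5]
gripper_width: 0.583
grip_force: 25.1
```

jog_arm(
  plan=[
    [40,0,0,0,0],
    [40,0,0,-10,0],
    [40,0,0,-40,0],
    [40,0,0,-80,0],
    [40,0,0,-120,0],
  ],
)

```text
time_s: 34.1
eef_pos: [0.5137, 0.1954, 0.1772]
eef_rot: [0.683, 0.731, -0.0, -0.0]
force: [1.7, 0.9, -0.4]
gripper_width: 0.586
grip_force: 26.5
```

jog_arm(
  plan=[
    [40,0,0,-30,0],
    [40,-20,0,-58,0],
    [40,-55,0,-58,0],
    [40,-95,0,-58,0],
    [40,-135,0,-58,0],
  ],
)

```text
time_s: 34.6
eef_pos: [0.5231, 0.0596, 0.2345]
eef_rot: [0.683, 0.731, 0.0, 0.0]
force: [0.8, 0.2, -0.1]
gripper_width: 0.581
grip_force: 26.5
```

```bash
python3 -c "
from h import *
print(arm.observe()['force'],arm.observe()['gripper_width'])
go([.502,-.289,.235],1.644)"
```

```text
[ 0.83330162  0.22200168 -0.12149114] 0.5808685592196753
t 34.6 pos [0.5231 0.0596 0.2345] a 1.639 tilt 0.0012 -> shift [-346.4  -44.7   -0.6] turn -0.005
```

jog_arm(
  plan=[
    [40,-40,-6,0,0],
    [40,-80,-12,0,0],
    [40,-120,-17,0,0],
    [40,-160,-22,0,0],
    [40,-200,-27,0,0],
  ],
)

```text
time_s: 35.1
eef_pos: [0.5092, -0.142, 0.2343]
eef_rot: [0.683, 0.731, 0.0, 0.0]
force: [0.8, -0.6, -1.2]
gripper_width: 0.586
grip_force: 26.5
```

jog_arm(
  plan=[
    [40,-40,-6,0,0],
    [40,-80,-11,0,0],
    [40,-115,-15,0,0],
    [40,-138,-17,0,0],
    [40,-146,-18,0,0],
  ],
)

```text
time_s: 35.6
eef_pos: [0.5006, -0.2905, 0.2337]
eef_rot: [0.684, 0.729, -0.0, 0.0]
force: [0.3, 0.3, -1.2]
gripper_width: 0.586
grip_force: 26.5
```

Run:
```python
from h import *
c=cam("scene"); save(c,"s4.png",(290,80,450,220),4)
go([.502,-.289,.066],1.644)
```

```text
t 35.65 pos [ 0.5008 -0.2901  0.2336] a 1.634 tilt 0.0008 -> shift [  1.2   1.3 167.6] turn -0.01
```

View pics/s4.png

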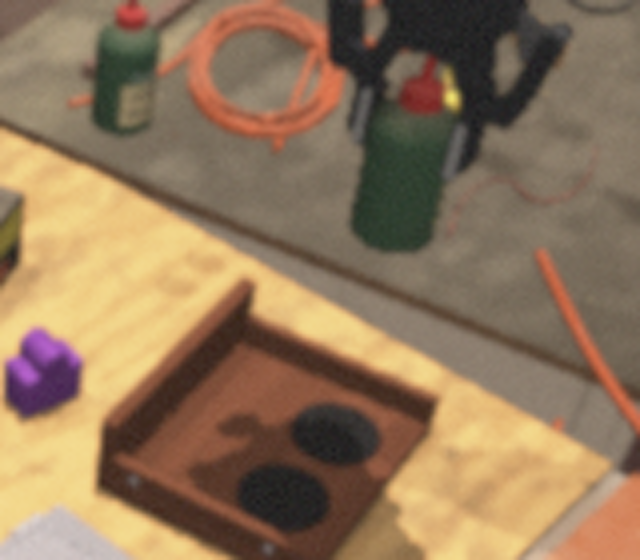

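The oil can hangs upright above its empty seat, so I'm lowering it.

jog_arm(
  plan=[
    [40,1,1,45,0],
    [40,1,1,90,0],
    [40,1,1,125,0],
    [40,1,1,150,0],
    [40,1,1,160,0],
  ],
)

```text
time_s: 36.15
eef_pos: [0.5015, -0.2839, 0.0714]
eef_rot: [0.682, 0.731, -0.0, -0.002]
force: [-1.5, 0.0, -0.8]
gripper_width: 0.582
grip_force: 26.5
```

jog_arm(
  plan=[
    [40,0,0,3,0],
    [40,0,0,5,0],
    [40,0,0,6.5,0],
    [40,0,0,6.5,0],
  ],
)

```text
time_s: 36.55
eef_pos: [0.5031, -0.2866, 0.0678]
eef_rot: [0.683, 0.73, 0.0, 0.001]
force: [0.1, 1.4, -1.2]
gripper_width: 0.585
grip_force: 26.5
```

jog_arm(
  plan=[
    [40,-1.5,0,1,0],
    [40,-1.5,0,1,0],
    [40,-1.5,0,2.5,0],
    [40,-1.5,0,2.5,0],
  ],
)

```text
time_s: 36.95
eef_pos: [0.5028, -0.2885, 0.0661]
eef_rot: [0.683, 0.73, -0.0, 0.001]
force: [-5.1, 2.3, 17.3]
gripper_width: 0.588
grip_force: 27.3
```

jog_arm(
  plan=[
    [40,0,0,-1,0],
    [60,0,0,-1,0],
    [85,0,0,-1,0],
    [85,0,0,-1,0],
    [85,0,0,-1,0],
  ],
)

```text
time_s: 37.45
eef_pos: [0.5025, -0.2879, 0.0651]
eef_rot: [0.683, 0.73, -0.0, -0.0]
force: [-0.2, 1.1, -0.2]
gripper_width: 0.991
grip_force: 0.0
```

jog_arm(
  plan=[
    [85,0,0,0,0],
    [85,0,0,-35,0],
    [85,0,0,-80,0],
    [85,0,0,-125,0],
    [85,0,0,-170,0],
  ],
)

```text
time_s: 37.95
eef_pos: [0.5023, -0.2876, 0.237]
eef_rot: [0.683, 0.73, 0.0, -0.0]
force: [1.4, -0.5, -0.7]
gripper_width: 0.996
grip_force: 0.0
```

jog_arm(
  plan=[
    [85,40,4,-5,0],
    [85,85,8,-5,0],
    [85,130,12,-5,0],
    [85,175,16,-5,0],
    [85,220,20,-5,0],
  ],
)

```text
time_s: 38.45
eef_pos: [0.5075, -0.0653, 0.2405]
eef_rot: [0.683, 0.73, 0.0, 0.0]
force: [0.7, -0.7, 0.3]
gripper_width: 0.996
grip_force: 0.0
```

jog_arm(
  plan=[
    [85,45,4,0,0],
    [85,90,8,0,0],
    [85,135,12,0,0],
    [85,180,16,0,0],
    [85,220,20,0,0],
  ],
)

```text
time_s: 38.95
eef_pos: [0.5127, 0.1562, 0.2405]
eef_rot: [0.683, 0.731, 0.0, 0.0]
force: [0.9, -0.2, 0.6]
gripper_width: 0.995
grip_force: 0.0
```

Run:
```python
from h import *
c=cam("wrist")
for x in arm.silhouettes("wrist","chalk_bottle_center")[:1]:
    P=mpts(c,x["mask"]); zt=np.percentile(P[:,2],98); print(round(x["p"],2),np.round(x["bbox"]),zt.round(3),P[P[:,2]>zt-.01].mean(0).round(4))
c=cam("top")
for x in arm.silhouettes("top","oil_can_center")[:1]:
    P=mpts(c,x["mask"]); zt=np.percentile(P[:,2],99); print("oil",round(x["p"],2),zt.round(3),P[P[:,2]>zt-.012].mean(0).round(4))
go([.5155,.287,.237],1.644)
```

```text
0.73 [286.  47.  52.  69.] 0.138 [0.5158 0.2862 0.1363]
oil 0.63 0.134 [ 0.5011 -0.2881  0.132 ]
t 39.15 pos [0.5127 0.1548 0.2401] a 1.64 tilt 0.0004 -> shift [131.7  11.9   3.1] turn -0.004
```

jog_arm(
  plan=[
    [85,45,4,0,0],
    [85,90,8,0,0],
    [85,132,12,0,0],
    [85,132,12,40,0],
    [85,132,12,80,0],
  ],
)

```text
time_s: 39.65
eef_pos: [0.5172, 0.2867, 0.1601]
eef_rot: [0.683, 0.73, 0.001, 0.001]
force: [0.7, -1.0, -1.2]
gripper_width: 0.994
grip_force: 0.0
```

jog_arm(
  plan=[
    [85,0,0,40,0],
    [85,0,0,70,0],
    [85,0,0,88,0],
    [85,0,0,91,0],
    [85,0,0,91,0],
  ],
)

```text
time_s: 40.15
eef_pos: [0.5167, 0.285, 0.0692]
eef_rot: [0.684, 0.73, -0.001, 0.0]
force: [0.6, 0.2, 0.7]
gripper_width: 1.0
grip_force: 0.0
```

```bash
python3 -c "
from h import *
go([.5157,.2865,.069],1.644)"
```

```text
t 40.15 pos [0.5167 0.285  0.0692] a 1.636 tilt 0.001 -> shift [ 1.5 -0.9  0.2] turn -0.008
```

jog_arm(
  plan=[
    [65,1,-1,0,0],
    [50,1,-1,0,0],
    [35,1,-1,0,0],
    [35,1,-1,0,0],
    [35,1,-1,0,0],
  ],
  squeeze=25,
)

```text
time_s: 40.65
eef_pos: [0.5155, 0.2876, 0.0704]
eef_rot: [0.683, 0.73, 0.001, 0.0]
force: [-1.6, -1.0, 6.7]
gripper_width: 0.509
grip_force: 25.0
```

jog_arm(
  plan=[
    [35,0,0,0,0],
    [35,0,0,-10,0],
    [35,0,0,-40,0],
    [35,0,0,-80,0],
    [35,0,0,-120,0],
  ],
)

```text
time_s: 41.15
eef_pos: [0.5145, 0.2869, 0.1908]
eef_rot: [0.683, 0.731, -0.001, -0.0]
force: [0.8, 0.6, -3.0]
gripper_width: 0.511
grip_force: 26.7
```

jog_arm(
  plan=[
    [35,0,0,-35,0],
    [35,-20,-2,-65,0],
    [35,-60,-6,-65,0],
    [35,-100,-10,-65,0],
    [35,-140,-14,-65,0],
  ],
)

```text
time_s: 41.65
eef_pos: [0.51, 0.1452, 0.255]
eef_rot: [0.683, 0.731, 0.0, 0.0]
force: [0.5, -0.0, -2.7]
gripper_width: 0.51
grip_force: 26.7
```

jog_arm(
  plan=[
    [35,-40,-4,0,0],
    [35,-80,-8,0,0],
    [35,-120,-12,0,0],
    [35,-160,-16,0,0],
    [35,-200,-20,0,0],
  ],
)

```text
time_s: 42.15
eef_pos: [0.5033, -0.0558, 0.255]
eef_rot: [0.683, 0.73, 0.0, 0.0]
force: [1.5, -0.3, -2.3]
gripper_width: 0.51
grip_force: 26.7
```

```bash
python3 -c "
from h import *
print(arm.observe()['force'],arm.observe()['gripper_width'])
go([.4955,-.2135,.25],1.644)"
```

```text
[ 1.48311879 -0.25829267 -2.33901398] 0.5096469871385692
t 42.15 pos [ 0.5033 -0.0558  0.255 ] a 1.638 tilt 0.0004 -> shift [-156.8  -18.4    5. ] turn -0.006
```

jog_arm(
  plan=[
    [35,-40,-5,0,0],
    [35,-80,-9,0,0],
    [35,-120,-14,0,0],
    [35,-148,-17,0,0],
    [35,-157,-18,0,0],
  ],
)

```text
time_s: 42.65
eef_pos: [0.4953, -0.2161, 0.2545]
eef_rot: [0.685, 0.729, -0.001, 0.0]
force: [-0.3, -0.4, -3.0]
gripper_width: 0.513
grip_force: 26.7
```

jog_arm(
  plan=[
    [35,0,0,0,0],
    [35,0,0,45,0],
    [35,0,0,90,0],
    [35,0,0,130,0],
    [35,0,0,155,0],
  ],
)

```text
time_s: 43.15
eef_pos: [0.4954, -0.2095, 0.097]
eef_rot: [0.682, 0.731, -0.0, -0.002]
force: [-0.7, -0.2, -2.4]
gripper_width: 0.509
grip_force: 26.7
```

```bash
python3 -c "
from h import *
go([.4957,-.2135,.0796],1.644)"
```

```text
t 43.15 pos [ 0.4954 -0.2095  0.097 ] a 1.64 tilt 0.0033 -> shift [-4.1  0.1 17.4] turn -0.004
```

jog_arm(
  plan=[
    [35,0,0,8,0],
    [35,0,0,14,0],
    [35,0,0,17,0],
    [35,0,0,17,0],
    [35,0,0,17,0],
  ],
)

```text
time_s: 43.65
eef_pos: [0.4973, -0.2123, 0.0834]
eef_rot: [0.683, 0.73, 0.0, 0.001]
force: [0.4, -0.2, -2.7]
gripper_width: 0.509
grip_force: 26.7
```

jog_arm(
  plan=[
    [35,-1,-1,2,0],
    [35,-1,-1,3,0],
    [35,-1,-1,4.5,0],
    [35,-1,-1,4.5,0],
  ],
)

```text
time_s: 44.05
eef_pos: [0.4963, -0.2138, 0.0803]
eef_rot: [0.683, 0.73, -0.0, 0.001]
force: [-8.6, 0.7, 24.7]
gripper_width: 0.508
grip_force: 29.8
```

jog_arm(
  plan=[
    [35,0,0,-1.5,0],
    [50,0,0,-1.5,0],
    [70,0,0,-1.5,0],
    [85,0,0,-1.5,0],
    [85,0,0,-1.5,0],
  ],
)

```text
time_s: 44.55
eef_pos: [0.4956, -0.2132, 0.0791]
eef_rot: [0.683, 0.73, -0.0, -0.0]
force: [0.5, -0.0, -0.2]
gripper_width: 0.996
grip_force: 0.0
```

jog_arm(
  plan=[
    [85,0,0,0,0],
    [85,0,0,-35,0],
    [85,0,0,-80,0],
    [85,0,0,-125,0],
    [85,0,0,-170,0],
  ],
)

```text
time_s: 45.05
eef_pos: [0.4952, -0.213, 0.251]
eef_rot: [0.683, 0.73, 0.0, -0.0]
force: [1.3, -0.8, -0.0]
gripper_width: 0.996
grip_force: 0.0
```

jog_arm(
  plan=[
    [85,40,-25,0,0],
    [85,80,-50,0,0],
    [85,120,-75,0,0],
    [85,120,-75,0,0],
    [85,120,-75,0,0],
  ],
)

```text
time_s: 45.55
eef_pos: [0.4124, -0.098, 0.2497]
eef_rot: [0.682, 0.731, -0.0, 0.001]
force: [0.2, -0.5, 1.0]
gripper_width: 0.995
grip_force: 0.0
```

Run:
```python
from h import *
c=cam("top"); save(c,"t9.png",None,1.4)
for k in ("oil_can_center","chalk_bottle_center"):
    x=arm.silhouettes("top",k)[0]; P=mpts(c,x["mask"]); zt=np.percentile(P[:,2],99); print(k,round(x["p"],2),np.round(x["bbox"]),zt.round(3),P[P[:,2]>zt-.012].mean(0).round(4))
o=arm.observe(); print(o["eef_pos"],o["gripper_width"])
```

```text
oil_can_center 0.68 [183. 262.  79.  64.] 0.008 [0.5142 0.2347 0.0041]
chalk_bottle_center 0.91 [380. 267.  28.  26.] 0.148 [ 0.4944 -0.2131  0.1466]
[ 0.41328488 -0.09936456  0.24928937] 0.9970250049628929
```

View pics/t9.png

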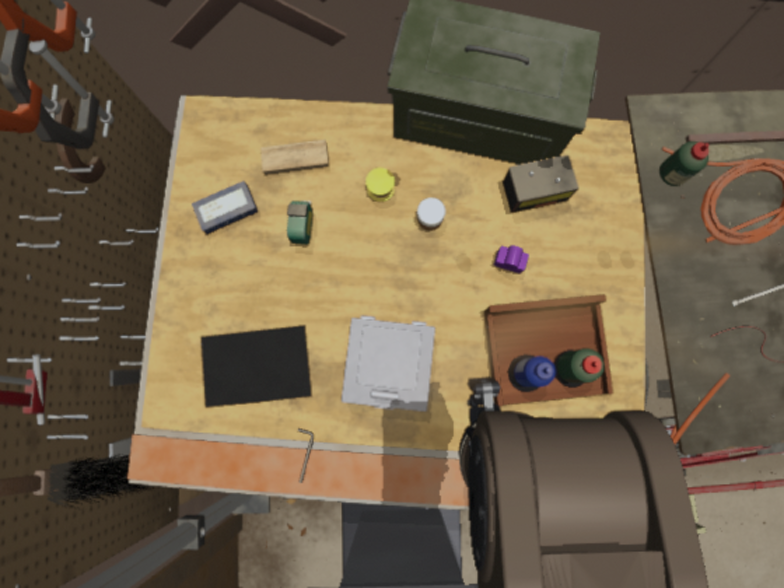

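The blue bottle (538,370) and the oil can (585,365) are both upright on their own seats. The case is shut (390,365), and the tape measure and jar haven't moved.

```bash
python3 -c "
from workcell import arm
print(arm.finish_job())"
```

```text
the job is handed in; nothing more can be done
None
```

I handed the job in at about 46 s of the 144 s, but the hand-in returned no verdict: the block stands centred on the pad in the shut case, both bottles are upright on their own seats within about 2 mm of their starting points, and the tape measure and jar were left alone.

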